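# Hold the tea chest open

### The job

I want to take the tea out of the wooden chest, but its hinged lid falls shut by itself. Take the shaker off the lid and stand it upright in the middle of the small side dish, setting it down rather than dropping it; then raise the lid to 50 degrees from closed and hold it there, never letting it fall. Finish the program while still holding the lid steady at that angle, and leave everything else where it stands.

Things in the scene. Friction and masses are not known exactly. Their poses are not given: they have to be found in the camera images.
- chest: The tea chest: a rectangular light-wood box fixed to the table, 160 mm deep (its x), 200 mm wide (its y), walls 88 mm high, with a 12 mm thick lid on top (lid top 100 mm above the table when closed). Origin: centre of its underside. Its x axis points from the front (the tab side) to the back (the hinge side), z up. 
- lid_tab (a point): Centre of the wooden tab at the middle of the lid's front edge, by which the lid is lifted. The tab sticks out 43 mm in front of the lid's edge, is 26 mm wide (along the chest's y), 12 mm thick with a rounded front end; its flat sides run straight for 31 mm. This point: 18 mm in front of the edge, at half thickness, 94 mm above the table when closed. Its axes turn with the lid.
- lid_hinge (a point): Middle of the hinge line, at the back top edge of the chest's walls (80 mm behind the chest's centre, 88 mm above the table). The lid turns about the chest's y axis through this point; from here to the lid_tab point is 182 mm forward and 6 mm up in the lid's frame.
- lid (a joint): Angle of the lid in rad: 0 = closed, grows as its front edge rises, stop at 1.4; 50 degrees = 0.873. Hardly any friction, no spring: the lid (0.28 to 0.46 kg) falls shut from any angle when let go; holding it up at the tab takes about 2 N.
- shaker: The shaker that stands on the lid at the start: glass salt shaker with a grey domed cap, 44 mm diameter up to about 70 mm, 90 mm high in all, 0.07 to 0.14 kg. Origin: centre of its underside, z up.
- dish: Small rectangular side dish with rounded corners, speckled stoneware, 113 mm (x) by 157 mm (y), 24 mm high, with a low rim; loose on the table, to the left or right in front of the chest. Origin: centre of its underside, z up. Its flat inner floor is 14 mm above the table.
- bowl: Bystander: round speckled stoneware sugar bowl without lid, 91 mm wide, 64 mm high, on the other side from the dish. Origin: centre of its underside.
- mug: Bystander: speckled mug, 74 mm high, left of the chest. Origin: centre of its underside.
- jar: Bystander: glass jar with a red cap, 81 mm diameter, 145 mm high, back left. Origin: centre of its underside.
- canister: Bystander: square-ish green canister with wooden lid, 102 mm wide, 140 mm high, back right. Origin: centre of its underside.
- spare_shaker: Bystander: a second shaker of the same kind, standing on the table to the right of the chest; stays there. Origin: centre of its underside.
- tumbler: Bystander: upturned speckled tumbler, 55 mm diameter, 68 mm high, front left. Origin: centre of its underside.
- egg_timer: Bystander: round egg timer, 59 mm diameter, 53 mm high, front right. Origin: centre of its underside.
- matchbox: Bystander: matchbox, 36 x 54 x 16 mm, lying flat in front of the chest. Origin: centre of its underside.
Things that resemble listed ones, but are neither listed nor needed, are in the scene too. Leave any yellow look-alike of the shaker alone.

How it is judged:
By the outcome, as a careful person would: the job done as asked, in the order asked, and still so for the second after the job is handed in, while the arm keeps its last pose, push and grip.
It also fails if it takes over 51 s, if anything falls off the work surface, if the arm or the gripper's body presses on something with over 40 N, if the wrist force passes 120 N, or if a joint passes its speed limit or range.

### The arm

A 6-joint arm with a two-finger parallel gripper is mounted at the origin on a cart in front of the work surface, level with it; the furniture and walls round the work are solid. World frame = base frame: x ahead of the robot, y to its left, z up, the work surface at z = 0. Lengths are in m, angles in rad, forces in N, time in s.
With the tool pointing down it reaches from about 0.3 to 1 m from the base axis. Payload 5.1 kg.
Tool frame: the origin (TCP) lies between the finger pads; the fingertips stand 8 mm ahead of it and the grasp point (between the pads) lies 11 mm behind it; z points along the fingers, y is the line along which they close (so a half turn about z gives the same grasp; the last joint's range is limited). The gripper opens to 95 mm and grips with 3 to 60 N. Pads are 20 mm wide; open, the fingers measure 119 mm over their backs; the gripper's body (75 mm by 180 mm) begins 59 mm behind the grasp point.
Start: joints at [1.137, 0.124, 1.65, -0, 1.367, -0.083], TCP at [0.223, 0.61, 0.223] pointing down, gripper open.
Joint ranges: [-2.61, 2.61], [-1.02, 2.33], [0.03, 2.71], [-1.35, 4.49], [0.32, 2.68], [-2.91, 2.91]. Speed limits (rad/s): [2.57, 2.57, 3.14, 3.14, 3.14, 3.14].

### API

Orientations are given as a rotation vector (axis times angle).
In Python, from plant import * gives the robot as it stands. The module is installed in compiled form; this text tells all that it offers.
- The arm moves only by the tool carry_out, never from a script. Its argument "commands" is a list of rows, each an object of numbers: "wx", "wy", "wz": the turn, a rotation vector about the tool's x, y, z in units of pi rad (1.0 is pi rad); "x", "y", "z": the shift along the tool's x, y, z in units of 0.3 m (1.0 is 0.3 m); "gripper": the closure in counts, from 0 (fully open) to 255 (shut). In form: [{"wx": .., "wy": .., "wz": .., "x": .., "y": .., "z": .., "gripper": ..}, ...]. A call has 1 to 8 rows; each row shifts and turns the commanded pose from where the row before left it, along the tool's axes as they then stand; what a row does not reach is not made up. A row lasts 1/8 s, in which the tool goes at most 62.5 mm and 10.7 degrees, less where a joint would pass 70% of its speed; a pose out of reach is approached as far as the arm can. A call with a number of a shift or a turn outside -1 to 1 is refused whole. A call with a gripper value outside its range is refused whole. The fingers move at their own pace and stop on an object; the grip force is fixed at half the most. Time passes only in rows, so rows that do not move let the fingers close. It gives the time, the measured TCP pose, the force, the opening and the grip force at its end, in the units of the state.
- get_obs(): the state, without advancing time (a new reading comes with each control period).
- capture(name): name is "side" or "top" or "wrist"; returns (picture, depth): 420x560x3 uint8, red, green, blue; 420x560 float32, m along the optical axis (not along the pixel's ray), 0 where there is no reading.
- camera_info(name): a dict with "K" (3x3 intrinsics, pixels), "k1" (the pictures are not rectified: a ray, as slopes to the right and down, at radius r is drawn at 1 + k1 r^2 times it, then the intrinsics apply), "R" (3x3) and "t" (3): a world point X has camera coordinates R X + t. Camera axes: x right, y down, z forward; pixel columns grow to the right and rows downward; lengths in m; the calibration is good to about 2 mm. A picture is of the moment at which its call begins: read the wrist's pose just before it. camera_info takes no time and is no camera call; for the wrist camera it gives the pose at the moment of the call.
- hand_in(): hands the job in; it is judged then, once.
The state is a dict: "t": time; "q": joint angles; "joint_vel": joint speeds; "effort": joint torques, N m; "tcp_pos": TCP position; "orientation": TCP orientation; "ft_force": force on the tool from outside, world axes, zero at the start; "torque": the same for the moment, N m; "opening": opening from 0.0 (shut) to 1.0 (fully open); "grasp_force": force on a finger pad.
Only numpy, scipy, OpenCV 4.12 (cv2) and the standard library are available. Lean on these libraries where they do the work, as an engineer would, in place of code of your own. Each camera call takes 0.05 s, during which the arm holds its last target. There are 200 camera calls.

## Working session

There is one attempt and no reset: what is moved stays moved. The work goes in short steps, Python scripts to look and compute and a tool call to move; the robot and the scene stay as the last step left them, time stands still between calls to the robot, and variables do not carry over. Pictures are saved under pics/ and viewed, at most 10 in all, crops included, and the job is handed in when it is done.

Besides the shell and the picture viewer there is one more tool, called after "Call:" in YAML: its name, and indented under it one key for each argument. carry_out: Moves the arm, as the interface text tells. Shifts and turns lie within -1 to 1; 1 stands for 0.3 m of shift or pi rad of turn. Its arguments: {"type":"object","properties":{"commands":{"type":"array"}},"required":["commands"]}

```bash
mkdir -p pics
cat > h.py <<'E'
from plant import *
import numpy as np, cv2
from scipy.spatial.transform import Rotation as Rn
def shot(n,f):
    ci=camera_info(n); p,d=capture(n); cv2.imwrite('pics/'+f+'.png',p[:,:,::-1]); np.savez('pics/'+f+'.npz',p=p,d=d,**{k:np.array(ci[k]) for k in('K','k1','R','t')}); return p,d,ci
def load(f): return np.load('pics/'+f+'.npz')
def rays(ci,uv):
    k=float(ci['k1']); uv=np.asarray(uv,float).reshape(-1,1,2)
    n=cv2.undistortPoints(uv,np.array(ci['K'],float),np.array([k,0,0,0,0.]))[:,0]
    return n
def onplane(ci,uv,z):
    R,t=np.array(ci['R']),np.array(ci['t']); n=rays(ci,uv); d=np.c_[n,np.ones(len(n))]@R; o=-R.T@t
    return o+d*((z-o[2])/d[:,2])[:,None]
def cloud(ci,d):
    h,w=d.shape; v,u=np.mgrid[:h,:w]; n=rays(ci,np.c_[u.ravel(),v.ravel()]); z=d.ravel()
    P=(np.c_[n*z[:,None],z]-np.array(ci['t']))@np.array(ci['R']); P[z==0]=np.nan; return P.reshape(h,w,3)
E
python3 - <<'E'
from h import *
print({k:np.round(v,3) for k,v in get_obs().items()})
for n in('side','top'):
    p,d,ci=shot(n,n); print(n,np.round(-np.array(ci['R']).T@ci['t'],3),(d>0).mean(),ci['k1'])
a=[cv2.imread(f'pics/{n}.png') for n in('side','top')]
E
```

```text
{'t': np.float64(0.0), 'q': array([ 1.137,  0.125,  1.652,  0.   ,  1.367, -0.083]), 'joint_vel': array([-0.   ,  0.   ,  0.   ,  0.   ,  0.001, -0.002]), 'effort': array([ -0.   , -41.763, -35.992,   0.077,   0.049,  -0.   ]), 'tcp_pos': array([0.223, 0.61 , 0.221]), 'orientation': array([-5.480e-01, -3.093e+00,  3.000e-03]), 'ft_force': array([-0.671,  0.178, -0.168]), 'torque': array([-0.012, -0.043, -0.036]), 'grasp_force': np.float64(0.0), 'opening': np.float64(1.0)}
side [0.232 1.246 0.548] 0.9958418367346938 0.04840722887500839
top [0.413 0.022 1.198] 0.9960204081632653 -0.02163088543611956
```

View pics/side.png

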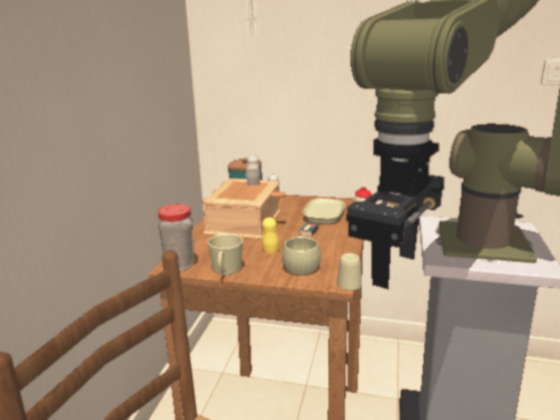

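View pics/top.png

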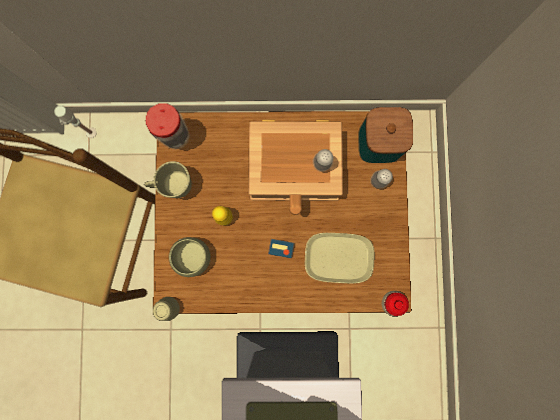

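The top view shows the shaker on the lid at (324,159). Things it could be mistaken for are the spare shaker on the table at (383,178) and the yellow look-alike at (223,215). I choose (324,159) because it is grey-capped and on the lid. The dish is at (340,258) and the tab at (296,204).

Run:
```python
from h import *
f=load('top'); P=cloud(f,f['d']); p=f['p']
cv2.imwrite('pics/crop.png',cv2.resize(p[110:300,230:430,::-1],None,fx=3,fy=3,interpolation=cv2.INTER_CUBIC))
def blob(name,u0,u1,v0,v1,z0,z1):
    m=np.zeros(p.shape[:2],bool); m[v0:v1,u0:u1]=1; Z=P[...,2]; m&=(Z>z0)&(Z<z1)
    n,l,s,c=cv2.connectedComponentsWithStats(m.astype(np.uint8)); 
    i=1+np.argmax(s[1:,4]); Q=P[l==i]; r=cv2.minAreaRect(Q[:,:2].astype(np.float32)*1000)
    print(name,s[i],'med',np.round(np.median(Q,0),4),'rect',np.round(r[0],1),np.round(r[1],1),round(r[2],1),'z',np.round(np.percentile(Q[:,2],[5,95]),3))
blob('shaker',300,350,135,180,.165,.21)
blob('spare',365,400,160,200,.05,.12)
blob('lid+',235,350,110,220,.08,.115)
blob('tab',285,307,200,220,.08,.115)
blob('dish',295,385,225,290,.005,.04)
blob('match',260,300,230,265,.008,.03)
blob('bowl',160,220,230,285,.04,.09)
blob('canister',350,420,100,170,.1,.2)
blob('jar',140,195,95,155,.1,.2)
blob('mug',140,195,155,200,.04,.09)
print('table',np.round(P[280,240],3),P[200,370])
```

```text
shaker [316 149  17  17 230] med [ 0.6271 -0.068   0.1862] rect [629.2 -69.2] [31.6 33.9] 45.4 z [0.178 0.192]
spare [373 169  19  18 249] med [ 0.604  -0.2061  0.0844] rect [ 605.5 -208.8] [35.7 35.2] 82.0 z [0.053 0.091]
lid+ [ 248  119   94   96 6732] med [ 0.6431 -0.0071  0.1013] rect [627.3 -11.4] [203.8 213. ] 88.7 z [0.098 0.105]
tab [289 200  12  15 163] med [ 0.5376 -0.011   0.1004] rect [536.4 -10.2] [24.  31.3] 89.2 z [0.096 0.105]
dish [ 304  232   71   51 3101] med [ 0.4269 -0.1132  0.0165] rect [ 426.6 -115.4] [163.5 114.8] 86.2 z [0.012 0.025]
match [268 239  26  19 361] med [0.4503 0.0218 0.017 ] rect [450.5  21. ] [53.6 35.6] 79.3 z [0.014 0.021]
bowl [169 237  40  40 427] med [0.4302 0.213  0.0586] rect [432.  227.9] [88.5 87.5] 89.6 z [0.045 0.066]
canister [ 365  107   48   48 2087] med [ 0.6985 -0.2136  0.123 ] rect [ 701.5 -215.6] [100.6 101.6] 88.9 z [0.118 0.128]
jar [ 145  103   40   40 1167] med [0.716  0.2656 0.1457] rect [719.7 269.5] [75.3 75.9] 55.9 z [0.113 0.15 ]
mug [144 161  46  37 502] med [0.6068 0.281  0.0669] rect [599.3 269.8] [78.5 93.9] 42.1 z [0.043 0.076]
table [ 0.377  0.115 -0.   ] [ 0.56221201 -0.19144408  0.00214796]
```

View pics/crop.png

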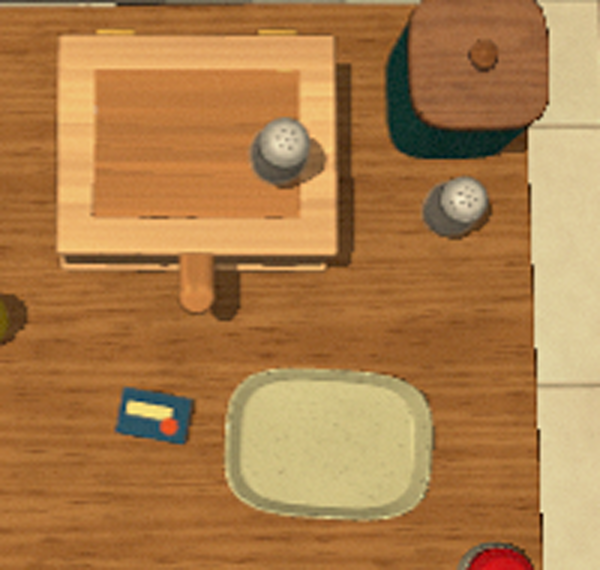

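The crop confirms the choice: the grey-capped shaker stands on the lid, with its cap at crop (285,140). Measured heights (0.19 m shaker top, 0.10 m lid) and sizes match the description, so I start moving.

Call:
carry_out:
  commands:
    - {"wz":-0.056,"z":-0.05,"gripper":0}
    - {"wz":-0.056,"z":-0.05,"gripper":0}
    - {"x":-0.09,"y":-0.16,"gripper":0}
    - {"x":-0.09,"y":-0.16,"gripper":0}
    - {"x":-0.09,"y":-0.16,"gripper":0}
    - {"x":-0.09,"y":-0.16,"gripper":0}
    - {"x":-0.09,"y":-0.16,"gripper":0}
    - {"x":-0.09,"y":-0.16,"gripper":0}

```text
validation failed for argument at $.co...
```

Call:
carry_out:
  commands:
    - {"x":-0.09,"y":-0.16,"gripper":0}
    - {"x":-0.09,"y":-0.16,"gripper":0}
    - {"x":-0.09,"y":-0.16,"gripper":0}
    - {"x":-0.09,"y":-0.16,"gripper":0}
    - {"x":-0.09,"y":-0.16,"gripper":0}
    - {"x":-0.09,"y":-0.16,"gripper":0}
    - {"x":0,"y":0,"gripper":0}

```text
validation failed for argument at $.co...
```

Run:
```python
from h import *
o=get_obs(); print({k:np.round(o[k],3) for k in('t','q','tcp_pos','orientation')})
print(np.round(Rn.from_rotvec(o['orientation']).as_matrix(),3))
p,d,ci=shot('wrist','w1'); print(np.round(-np.array(ci['R']).T@ci['t'],3))
f=load('w1'); P=cloud(f,f['d']); Z=P[...,2]; print(np.isfinite(Z).mean(),np.nanpercentile(Z,[1,50,99]))
m=(Z>.12)&(Z<.2); print(m.sum(),np.nanmedian(P[m],0), np.nanmin(P[m],0),np.nanmax(P[m],0))
```

```text
{'t': np.float64(0.1), 'q': array([ 1.137,  0.124,  1.652,  0.   ,  1.367, -0.083]), 'tcp_pos': array([0.223, 0.61 , 0.222]), 'orientation': array([-5.480e-01, -3.093e+00,  3.000e-03])}
[[-0.939  0.344 -0.001]
 [ 0.344  0.939 -0.002]
 [ 0.    -0.002 -1.   ]]
[0.149 0.636 0.383]
0.9960969387755102 [-0.74485654 -0.73671703  0.33389494]
  return np.nanmean(a, axis, out=out, keepdims=keepdims)
Traceback (most recent call last):
ValueError: zero-size array to reduction operation fmin which has no identity
```

View pics/w1.png

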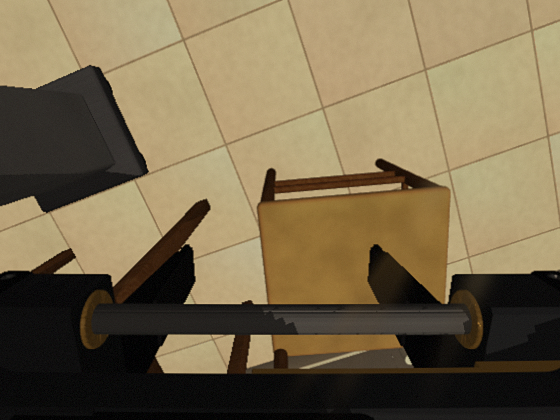

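The moves were refused because every key seems to be required. The wrist picture shows only the floor and a chair, with the fingers at (180,270) and (380,270).

Call:
carry_out:
  commands:
    - {"wx":0,"wy":0,"wz":-0.056,"x":0,"y":0,"z":-0.05,"gripper":0}
    - {"wx":0,"wy":0,"wz":-0.056,"x":0,"y":0,"z":-0.05,"gripper":0}
    - {"wx":0,"wy":0,"wz":0,"x":-0.09,"y":-0.16,"z":0,"gripper":0}
    - {"wx":0,"wy":0,"wz":0,"x":-0.09,"y":-0.16,"z":0,"gripper":0}
    - {"wx":0,"wy":0,"wz":0,"x":-0.09,"y":-0.16,"z":0,"gripper":0}
    - {"wx":0,"wy":0,"wz":0,"x":-0.09,"y":-0.16,"z":0,"gripper":0}
    - {"wx":0,"wy":0,"wz":0,"x":-0.09,"y":-0.16,"z":0,"gripper":0}
    - {"wx":0,"wy":0,"wz":0,"x":-0.09,"y":-0.16,"z":0,"gripper":0}

```text
t: 1.15
tcp_pos: [0.3861, 0.3209, 0.2524]
orientation: [-0.002, 3.142, -0.0]
ft_force: [0.3, -0.0, 0.4]
opening: 0.999
grasp_force: 0.0
```

Call:
carry_out:
  commands:
    - {"wx":0,"wy":0,"wz":0,"x":-0.11,"y":-0.185,"z":0,"gripper":0}
    - {"wx":0,"wy":0,"wz":0,"x":-0.11,"y":-0.185,"z":0,"gripper":0}
    - {"wx":0,"wy":0,"wz":0,"x":-0.11,"y":-0.185,"z":0,"gripper":0}
    - {"wx":0,"wy":0,"wz":0,"x":-0.11,"y":-0.185,"z":0,"gripper":0}
    - {"wx":0,"wy":0,"wz":0,"x":-0.11,"y":-0.185,"z":0,"gripper":0}
    - {"wx":0,"wy":0,"wz":0,"x":-0.11,"y":-0.185,"z":0,"gripper":0}
    - {"wx":0,"wy":0,"wz":0,"x":-0.11,"y":-0.185,"z":0,"gripper":0}
    - {"wx":0,"wy":0,"wz":0,"x":0,"y":0,"z":0,"gripper":0}

```text
t: 2.15
tcp_pos: [0.6106, -0.0568, 0.2515]
orientation: [-0.006, -3.14, 0.0]
ft_force: [0.3, 0.4, 0.7]
opening: 0.999
grasp_force: 0.0
```

Run:
```python
from h import *
o=get_obs(); print({k:np.round(o[k],4) for k in('t','q','tcp_pos','orientation')})
p,d,ci=shot('wrist','w2')
f=load('w2'); P=cloud(f,f['d']); Z=P[...,2]
m=(Z>.115)&(Z<.197)&(np.hypot(P[...,0]-.629,P[...,1]+.069)<.05); Q=P[m]; print(m.sum())
for a in(.12,.14,.16,.175):
    q=Q[(Q[:,2]>a)&(Q[:,2]<a+.02)]
    if len(q)>20: print(a,len(q),q.min(0).round(4),q.max(0).round(4),np.median(q,0).round(4))
```

```text
{'t': np.float64(2.15), 'q': array([-1.8000e-01,  2.8500e-02,  1.7027e+00, -6.0000e-04,  1.4119e+00,
       -1.7469e+00]), 'tcp_pos': array([ 0.6106, -0.0568,  0.2515]), 'orientation': array([-6.00e-03, -3.14e+00,  5.00e-04])}
2627
0.12 318 [ 0.6075 -0.0912  0.1204] [ 0.6366 -0.0484  0.14  ] [ 0.6111 -0.0668  0.1338]
0.14 527 [ 0.6086 -0.0894  0.1401] [ 0.6338 -0.0504  0.16  ] [ 0.6133 -0.0674  0.1496]
0.16 445 [ 0.61   -0.0872  0.16  ] [ 0.6431 -0.0533  0.18  ] [ 0.6139 -0.0682  0.1767]
0.175 1589 [ 0.61   -0.0872  0.175 ] [ 0.6431 -0.0536  0.1901] [ 0.6234 -0.0695  0.1856]
```

View pics/w2.png

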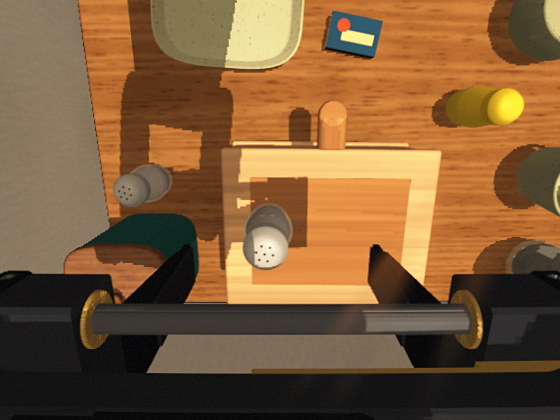

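The view shows the shaker between the fingers, with its cap at (265,248), and the tab at (332,122). Shaker centre is about (0.629,-0.070).

Call:
carry_out:
  commands:
    - {"wx":0,"wy":0,"wz":0,"x":-0.04,"y":-0.02,"z":0,"gripper":0}
    - {"wx":0,"wy":0,"wz":0,"x":0,"y":0,"z":0,"gripper":0}

```text
t: 2.45
tcp_pos: [0.622, -0.0584, 0.2527]
orientation: [-0.004, 3.141, 0.0]
ft_force: [-0.7, -0.6, 0.1]
opening: 1.002
grasp_force: 0.0
```

Call:
carry_out:
  commands:
    - {"wx":0,"wy":0,"wz":0,"x":-0.022,"y":-0.038,"z":0,"gripper":0}
    - {"wx":0,"wy":0,"wz":0,"x":0,"y":0,"z":0.1,"gripper":0}
    - {"wx":0,"wy":0,"wz":0,"x":0,"y":0,"z":0.1,"gripper":0}
    - {"wx":0,"wy":0,"wz":0,"x":0,"y":0,"z":0.1,"gripper":0}
    - {"wx":0,"wy":0,"wz":0,"x":0,"y":0,"z":0.08,"gripper":0}
    - {"wx":0,"wy":0,"wz":0,"x":0,"y":0,"z":0,"gripper":0}

```text
t: 3.2
tcp_pos: [0.6268, -0.0703, 0.1362]
orientation: [0.002, -3.137, -0.001]
ft_force: [0.4, 0.2, 0.4]
opening: 1.001
grasp_force: 0.0
```

Call:
carry_out:
  commands:
    - {"wx":0,"wy":0,"wz":0,"x":0,"y":0,"z":0,"gripper":200}
    - {"wx":0,"wy":0,"wz":0,"x":0,"y":0,"z":0,"gripper":200}
    - {"wx":0,"wy":0,"wz":0,"x":0,"y":0,"z":0,"gripper":200}
    - {"wx":0,"wy":0,"wz":0,"x":0,"y":0,"z":0,"gripper":200}
    - {"wx":0,"wy":0,"wz":0,"x":0,"y":0,"z":0,"gripper":200}
    - {"wx":0,"wy":0,"wz":0,"x":0,"y":0,"z":0,"gripper":200}

```text
t: 3.95
tcp_pos: [0.6284, -0.0704, 0.1388]
orientation: [-0.002, 3.141, 0.001]
ft_force: [1.1, 0.8, -1.1]
opening: 0.434
grasp_force: 29.8
```

Call:
carry_out:
  commands:
    - {"wx":0,"wy":0,"wz":0,"x":0,"y":0,"z":-0.08,"gripper":200}
    - {"wx":0,"wy":0,"wz":0,"x":0,"y":0,"z":-0.12,"gripper":200}
    - {"wx":0,"wy":0,"wz":0,"x":0.13,"y":-0.03,"z":0,"gripper":200}
    - {"wx":0,"wy":0,"wz":0,"x":0.13,"y":-0.03,"z":0,"gripper":200}
    - {"wx":0,"wy":0,"wz":0,"x":0.13,"y":-0.03,"z":0,"gripper":200}
    - {"wx":0,"wy":0,"wz":0,"x":0.13,"y":-0.03,"z":0,"gripper":200}
    - {"wx":0,"wy":0,"wz":0,"x":0.13,"y":-0.03,"z":0,"gripper":200}
    - {"wx":0,"wy":0,"wz":0,"x":0,"y":0,"z":0,"gripper":200}

```text
t: 4.95
tcp_pos: [0.4315, -0.116, 0.1982]
orientation: [-0.001, -3.141, 0.0]
ft_force: [-0.3, -0.6, -1.7]
opening: 0.426
grasp_force: 29.7
```

Run:
```python
from h import *
o=get_obs(); print({k:np.round(o[k],4) for k in('t','q','tcp_pos','orientation','opening')})
p,d,ci=shot('wrist','w3')
f=load('w3'); P=cloud(f,f['d']); Z=P[...,2]
m=(np.abs(P[...,0]-.427)<.075)&(np.abs(P[...,1]+.115)<.1)&(Z>.019)&(Z<.03); Q=P[m]
print('rim',len(Q),np.percentile(Q,[.5,99.5],axis=0).round(4))
# shaker in hand
m=(np.hypot(P[...,0]-o['tcp_pos'][0],P[...,1]-o['tcp_pos'][1])<.04)&(Z>.14)&(Z<.26);Q=P[m]
print('shk',len(Q),Q.min(0).round(4),Q.max(0).round(4)) if len(Q) else 0
# lid / tab from w2
f=load('w2'); P=cloud(f,f['d']); Z=P[...,2]; m=(abs(Z-.1)<.006)&(P[...,0]<.75)&(abs(P[...,1])<.14)
Q=P[m]; front=[]
for y in np.arange(-.1,.085,.01):
    q=Q[abs(Q[:,1]-y)<.005]
    if len(q): front.append((y,q[:,0].min()))
print(np.round(front,4).tolist())
t=Q[Q[:,0]<.557]; print('tab',len(t),t.min(0).round(4),t.max(0).round(4))
print('lid y',[ (x,Q[abs(Q[:,0]-x)<.004][:,1].min().round(4),Q[abs(Q[:,0]-x)<.004][:,1].max().round(4)) for x in(.58,.62,.65,.68)])
```

```text
{'t': np.float64(4.95), 'q': array([-3.8280e-01, -3.3170e-01,  2.1114e+00, -2.0000e-04,  1.3621e+00,
       -1.9529e+00]), 'tcp_pos': array([ 0.4315, -0.116 ,  0.1982]), 'orientation': array([-1.1000e-03, -3.1414e+00,  2.0000e-04]), 'opening': np.float64(0.4261)}
rim 2583 [[ 0.3677 -0.1915  0.019 ]
 [ 0.4815 -0.0354  0.0246]]
shk 9969 [ 0.4103 -0.1475  0.1613] [ 0.4438 -0.0866  0.26  ]
[[-0.1, 0.5606], [-0.09, 0.5607], [-0.08, 0.5607], [-0.07, 0.5608], [-0.06, 0.5609], [-0.05, 0.561], [-0.04, 0.5609], [-0.03, 0.5328], [-0.02, 0.52], [-0.01, 0.52], [-0.0, 0.5226], [0.01, 0.562], [0.02, 0.562], [0.03, 0.5621], [0.04, 0.5621], [0.05, 0.5622], [0.06, 0.5622], [0.07, 0.5622], [0.08, 0.5631]]
tab 1132 [ 0.52   -0.0252  0.0944] [0.5568 0.0007 0.1021]
lid y [(0.58, np.float64(-0.1143), np.float64(0.0896)), (0.62, np.float64(-0.1143), np.float64(0.0885)), (0.65, np.float64(-0.115), np.float64(0.088)), (0.68, np.float64(-0.1153), np.float64(0.0877))]
```

Dish centre is (0.4246,-0.1135), the rim size matches, and the shaker hangs upright with its base at 0.161 m. I lower it now.

Call:
carry_out:
  commands:
    - {"wx":0,"wy":0,"wz":0,"x":0.022,"y":0.008,"z":0,"gripper":200}
    - {"wx":0,"wy":0,"wz":0,"x":0,"y":0,"z":0.12,"gripper":200}
    - {"wx":0,"wy":0,"wz":0,"x":0,"y":0,"z":0.12,"gripper":200}
    - {"wx":0,"wy":0,"wz":0,"x":0,"y":0,"z":0.12,"gripper":200}
    - {"wx":0,"wy":0,"wz":0,"x":0,"y":0,"z":0.08,"gripper":200}
    - {"wx":0,"wy":0,"wz":0,"x":0,"y":0,"z":0.02,"gripper":200}
    - {"wx":0,"wy":0,"wz":0,"x":0,"y":0,"z":0,"gripper":200}
    - {"wx":0,"wy":0,"wz":0,"x":0,"y":0,"z":0,"gripper":200}

```text
t: 6.0
tcp_pos: [0.4279, -0.1138, 0.0621]
orientation: [-0.002, 3.139, -0.001]
ft_force: [-0.1, -0.1, -0.3]
opening: 0.431
grasp_force: 29.7
```

Call:
carry_out:
  commands:
    - {"wx":0,"wy":0,"wz":0,"x":0.01,"y":0,"z":0.013,"gripper":200}
    - {"wx":0,"wy":0,"wz":0,"x":0,"y":0,"z":0.013,"gripper":200}
    - {"wx":0,"wy":0,"wz":0,"x":0,"y":0,"z":0,"gripper":200}
    - {"wx":0,"wy":0,"wz":0,"x":0,"y":0,"z":0,"gripper":200}

```text
t: 6.5
tcp_pos: [0.4237, -0.1134, 0.0528]
orientation: [0.002, -3.141, -0.0]
ft_force: [0.2, 0.5, -1.8]
opening: 0.429
grasp_force: 29.7
```

Call:
carry_out:
  commands:
    - {"wx":0,"wy":0,"wz":0,"x":0,"y":0,"z":0.006,"gripper":200}
    - {"wx":0,"wy":0,"wz":0,"x":0,"y":0,"z":0,"gripper":200}
    - {"wx":0,"wy":0,"wz":0,"x":0,"y":0,"z":0,"gripper":200}

```text
t: 6.88
tcp_pos: [0.4246, -0.1135, 0.0526]
orientation: [-0.002, 3.141, 0.0]
ft_force: [-3.1, 1.8, 7.1]
opening: 0.427
grasp_force: 30.3
```

Contact is felt (7 N), so I release and retreat upwards.

Call:
carry_out:
  commands:
    - {"wx":0,"wy":0,"wz":0,"x":0,"y":0,"z":0,"gripper":100}
    - {"wx":0,"wy":0,"wz":0,"x":0,"y":0,"z":0,"gripper":60}
    - {"wx":0,"wy":0,"wz":0,"x":0,"y":0,"z":0,"gripper":60}
    - {"wx":0,"wy":0,"wz":0,"x":0,"y":0,"z":0,"gripper":60}
    - {"wx":0,"wy":0,"wz":0,"x":0,"y":0,"z":-0.1,"gripper":60}
    - {"wx":0,"wy":0,"wz":0,"x":0,"y":0,"z":-0.15,"gripper":60}
    - {"wx":0,"wy":0,"wz":0,"x":0,"y":0,"z":-0.2,"gripper":60}
    - {"wx":0,"wy":0,"wz":0,"x":0,"y":0,"z":-0.15,"gripper":60}

```text
t: 7.88
tcp_pos: [0.4241, -0.1136, 0.2337]
orientation: [-0.002, 3.139, -0.001]
ft_force: [0.5, 0.1, 0.0]
opening: 0.761
grasp_force: 0.0
```

Run:
```python
from h import *
o=get_obs(); print({k:np.round(o[k],4) for k in('t','q','tcp_pos','orientation','opening')})
p,d,ci=shot('wrist','w4')
f=load('w4'); P=cloud(f,f['d']); Z=P[...,2]
m=(np.hypot(P[...,0]-.4246,P[...,1]+.1135)<.045)&(Z>.03)&(Z<.13);Q=P[m]
print('shk',len(Q),Q.min(0).round(4),Q.max(0).round(4),[np.median(Q[abs(Q[:,2]-z)<.005],0).round(4) for z in(.05,.08,.1)])
m=(np.abs(P[...,0]-.427)<.075)&(np.abs(P[...,1]+.115)<.1)&(Z>.019)&(Z<.027); Q=P[m]
print('rim',np.percentile(Q,[.5,99.5],axis=0).round(4))
# planar kinematic fit
D=[([.1245,1.652,1.367],np.hypot(.223,.61),.2215),([.0285,1.7027,1.4119],np.hypot(.6106,.0568),.2515),([-.3317,2.1114,1.3621],np.hypot(.4315,.116),.1982),(o['q'][[1,2,4]],np.hypot(*o['tcp_pos'][:2]),o['tcp_pos'][2])]
for q,r,z in D: print(np.round(q,3),round(sum(q),3),round(r,4),round(z,4))
```

```text
{'t': np.float64(7.875), 'q': array([-3.8410e-01, -3.7670e-01,  2.0850e+00, -1.0000e-04,  1.4310e+00,
       -1.9559e+00]), 'tcp_pos': array([ 0.4241, -0.1136,  0.2337]), 'orientation': array([-1.6000e-03,  3.1395e+00, -1.4000e-03]), 'opening': np.float64(0.7611)}
shk 1559 [ 0.4032 -0.1351  0.0385] [ 0.4393 -0.0929  0.1046] [array([ 0.4082, -0.1129,  0.0502]), array([ 0.4076, -0.1126,  0.0803]), array([ 0.4214, -0.114 ,  0.1006])]
rim [[ 0.3677 -0.1913  0.019 ]
 [ 0.4826 -0.0356  0.0248]]
[0.124 1.652 1.367] 3.143 0.6495 0.2215
[0.028 1.703 1.412] 3.143 0.6132 0.2515
[-0.332  2.111  1.362] 3.142 0.4468 0.1982
[-0.377  2.085  1.431] 3.139 0.439 0.2337
```

View pics/w4.png

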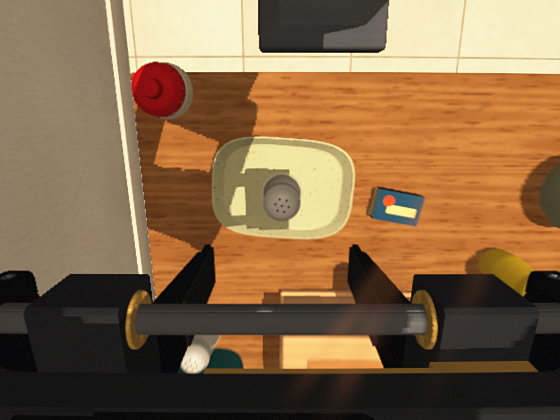

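The shaker stands upright in the dish (wrist image about (282,197)); its centre is within about 1 mm of the dish centre. Next I move towards the tab, tilting the tool 35° forward.

Call:
carry_out:
  commands:
    - {"wx":0,"wy":0,"wz":0,"x":-0.084,"y":0.113,"z":0.037,"gripper":60}
    - {"wx":0,"wy":0,"wz":0,"x":-0.084,"y":0.113,"z":0.037,"gripper":60}
    - {"wx":0,"wy":0,"wz":0,"x":-0.084,"y":0.113,"z":0.037,"gripper":60}
    - {"wx":0,"wy":-0.0486,"wz":0,"x":0,"y":0,"z":0,"gripper":60}
    - {"wx":0,"wy":-0.0486,"wz":0,"x":0,"y":0,"z":0,"gripper":60}
    - {"wx":0,"wy":-0.0486,"wz":0,"x":0,"y":0,"z":0,"gripper":60}
    - {"wx":0,"wy":-0.0486,"wz":0,"x":0,"y":0,"z":0,"gripper":60}
    - {"wx":0,"wy":0,"wz":0,"x":0,"y":0,"z":0,"gripper":60}

```text
t: 8.93
tcp_pos: [0.4966, -0.0114, 0.1944]
orientation: [-0.0, 2.536, 0.001]
ft_force: [-0.1, 0.6, 0.0]
opening: 0.766
grasp_force: 0.0
```

Run:
```python
from h import *
o=get_obs(); print({k:np.round(o[k],4) for k in('t','q','tcp_pos','orientation','opening')})
R=Rn.from_rotvec(o['orientation']).as_matrix(); print(R.round(3))
p,d,ci=shot('wrist','w5')
f=load('w5'); P=cloud(f,f['d']); Z=P[...,2]
m=(abs(P[...,0]-.535)<.018)&(abs(P[...,1]+.012)<.03)&(Z>.06)&(Z<.108);Q=P[m]
print('tab',len(Q),np.percentile(Q,[1,50,99],axis=0).round(4)) if len(Q) else 0
m=(abs(Z-.098)<.008)&(P[...,0]>.5)&(P[...,0]<.75)
for y in(-.1,-.08,-.06,.02,.04,.06,.08):
    q=P[m&(abs(P[...,1]-y)<.006)]
    print(y,len(q),q[:,0].min().round(4) if len(q) else 0)
```

```text
{'t': np.float64(8.925), 'q': array([-0.1956, -0.6164,  2.3889,  0.1595,  0.7786, -1.8462]), 'tcp_pos': array([ 0.4966, -0.0114,  0.1944]), 'orientation': array([-3.0000e-04,  2.5357e+00,  1.2000e-03]), 'opening': np.float64(0.7658)}
[[-0.822 -0.     0.57 ]
 [ 0.     1.     0.001]
 [-0.57   0.001 -0.822]]
tab 1154 [[ 0.5185 -0.0243  0.089 ]
 [ 0.5312 -0.0118  0.0991]
 [ 0.5524  0.0007  0.1006]]
-0.1 711 0.5596
-0.08 980 0.5594
-0.06 1140 0.5595
0.02 1127 0.5607
0.04 1122 0.5609
0.06 773 0.5609
0.08 717 0.561
```

View pics/w5.png

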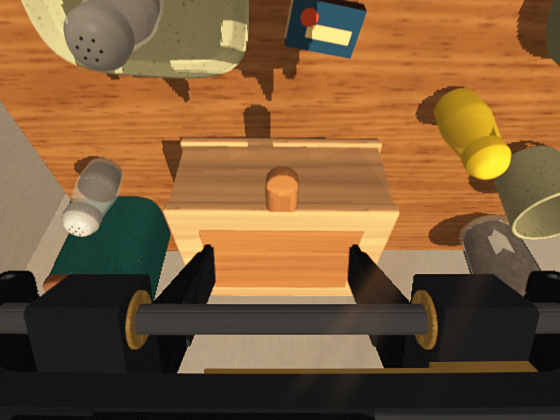

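The tab is seen at (282,190) with its front at x≈0.5185, centre y≈-0.012 and the lid edge at x≈0.561; these agree with the sizes given. I advance along the tool axis.

Call:
carry_out:
  commands:
    - {"wx":0,"wy":0,"wz":0,"x":0.076,"y":0,"z":0,"gripper":60}
    - {"wx":0,"wy":0,"wz":0,"x":0,"y":0,"z":0.1,"gripper":60}
    - {"wx":0,"wy":0,"wz":0,"x":0,"y":0,"z":0.12,"gripper":60}
    - {"wx":0,"wy":0,"wz":0,"x":0,"y":0,"z":0.1,"gripper":60}
    - {"wx":0,"wy":0,"wz":0,"x":0,"y":0,"z":0.05,"gripper":60}
    - {"wx":0,"wy":0,"wz":0,"x":0,"y":0,"z":0,"gripper":60}
    - {"wx":0,"wy":0,"wz":0,"x":0,"y":0,"z":0,"gripper":60}

```text
t: 9.85
tcp_pos: [0.5454, -0.0117, 0.0949]
orientation: [-0.002, 2.53, 0.0]
ft_force: [-0.3, -0.3, -0.5]
opening: 0.766
grasp_force: 0.0
```

Call:
carry_out:
  commands:
    - {"wx":0,"wy":0,"wz":0,"x":0.02,"y":0,"z":0.025,"gripper":60}
    - {"wx":0,"wy":0,"wz":0,"x":0,"y":0,"z":0,"gripper":150}
    - {"wx":0,"wy":0,"wz":0,"x":0,"y":0,"z":0,"gripper":220}
    - {"wx":0,"wy":0,"wz":0,"x":0,"y":0,"z":0,"gripper":220}
    - {"wx":0,"wy":0,"wz":0,"x":0,"y":0,"z":0,"gripper":220}
    - {"wx":0,"wy":0,"wz":0,"x":0,"y":0,"z":0,"gripper":220}

```text
t: 10.6
tcp_pos: [0.5437, -0.0116, 0.0843]
orientation: [-0.001, 2.531, 0.0]
ft_force: [-0.1, -0.4, -0.5]
opening: 0.294
grasp_force: 0.0
```

Call:
carry_out:
  commands:
    - {"wx":0,"wy":0,"wz":0,"x":0,"y":0,"z":0,"gripper":240}
    - {"wx":0,"wy":0,"wz":0,"x":0,"y":0,"z":0,"gripper":240}
    - {"wx":0,"wy":0,"wz":0,"x":0,"y":0,"z":0,"gripper":240}

```text
t: 10.98
tcp_pos: [0.5436, -0.0109, 0.0843]
orientation: [-0.0, 2.531, 0.003]
ft_force: [-0.8, 5.1, 1.3]
opening: 0.271
grasp_force: 30.0
```

Run:
```python
from h import *
o=get_obs(); p=o['tcp_pos']; R=Rn.from_rotvec(o['orientation']).as_matrix(); print({k:np.round(o[k],3) for k in('q','tcp_pos','ft_force','grasp_force','opening')})
H=np.array([.7255,p[1],.088]); rel=R.T@(H-p); print('hinge in tool',rel.round(4))
# n rows: lid rotates a each; tool turns b each; grasp point G fixed on lid
n,a,b=16,np.radians(50)/16,np.radians(46)/16
G=p-.011*R[:,2]; gl=G-H; P=p.copy(); Rc=R.copy()
for i in range(1,n+1):
    Gn=H+Rn.from_rotvec([0,a*i,0]).apply(gl); Rn_=Rn.from_rotvec([0,b*i,0]).as_matrix()@R; Pn=Gn+.011*Rn_[:,2]
    s=Rc.T@(Pn-P)/.3; print(i,s.round(4),'wy',round(b/np.pi,4),Pn.round(4)); P,Rc=Pn,Rn_
```

```text
{'q': array([-0.171, -0.307,  2.39 ,  0.224,  0.465, -1.912]), 'tcp_pos': array([ 0.544, -0.011,  0.084]), 'ft_force': array([-0.809,  5.071,  1.334]), 'grasp_force': np.float64(30.008), 'opening': np.float64(0.271)}
hinge in tool [-1.511e-01 -1.000e-04  1.012e-01]
1 [-0.0193  0.0001 -0.0269] wy 0.016 [ 0.5438 -0.0109  0.0942]
2 [-0.0194  0.0001 -0.0269] wy 0.016 [ 0.5444 -0.0109  0.1042]
3 [-0.0195  0.0001 -0.0268] wy 0.016 [ 0.5456 -0.0109  0.114 ]
4 [-0.0197  0.0001 -0.0267] wy 0.016 [ 0.5473 -0.0109  0.1238]
5 [-0.0198  0.0001 -0.0266] wy 0.016 [ 0.5496 -0.0109  0.1335]
6 [-0.0199  0.0001 -0.0265] wy 0.016 [ 0.5524 -0.0109  0.143 ]
7 [-0.02    0.0001 -0.0264] wy 0.016 [ 0.5557 -0.0109  0.1524]
8 [-0.0201  0.0001 -0.0263] wy 0.016 [ 0.5595 -0.0109  0.1616]
9 [-0.0202  0.0001 -0.0262] wy 0.016 [ 0.5638 -0.0109  0.1705]
10 [-0.0203  0.0001 -0.0261] wy 0.016 [ 0.5686 -0.0109  0.1792]
11 [-0.0205  0.0001 -0.026 ] wy 0.016 [ 0.5738 -0.0109  0.1876]
12 [-0.0206  0.0001 -0.0259] wy 0.016 [ 0.5795 -0.0109  0.1958]
13 [-0.0207  0.0001 -0.0258] wy 0.016 [ 0.5857 -0.0109  0.2035]
14 [-0.0208  0.0001 -0.0257] wy 0.016 [ 0.5922 -0.0109  0.211 ]
15 [-0.0209  0.0001 -0.0256] wy 0.016 [ 0.5992 -0.0109  0.2181]
16 [-0.021   0.0001 -0.0255] wy 0.016 [ 0.6065 -0.0109  0.2248]
```

Call:
carry_out:
  commands:
    - {"wx":0,"wy":0.016,"wz":0,"x":-0.0193,"y":0,"z":-0.0269,"gripper":240}
    - {"wx":0,"wy":0.016,"wz":0,"x":-0.0194,"y":0,"z":-0.0269,"gripper":240}
    - {"wx":0,"wy":0.016,"wz":0,"x":-0.0195,"y":0,"z":-0.0268,"gripper":240}
    - {"wx":0,"wy":0.016,"wz":0,"x":-0.0197,"y":0,"z":-0.0267,"gripper":240}
    - {"wx":0,"wy":0,"wz":0,"x":0,"y":0,"z":0,"gripper":240}

```text
t: 11.6
tcp_pos: [0.5473, -0.0109, 0.1235]
orientation: [-0.001, 2.733, 0.003]
ft_force: [1.8, 4.0, -3.6]
opening: 0.267
grasp_force: 30.0
```

Forces are small, so I continue.

Call:
carry_out:
  commands:
    - {"wx":0,"wy":0.016,"wz":0,"x":-0.0198,"y":0,"z":-0.0266,"gripper":240}
    - {"wx":0,"wy":0.016,"wz":0,"x":-0.0199,"y":0,"z":-0.0265,"gripper":240}
    - {"wx":0,"wy":0.016,"wz":0,"x":-0.02,"y":0,"z":-0.0264,"gripper":240}
    - {"wx":0,"wy":0.016,"wz":0,"x":-0.0201,"y":0,"z":-0.0263,"gripper":240}
    - {"wx":0,"wy":0.016,"wz":0,"x":-0.0202,"y":0,"z":-0.0262,"gripper":240}
    - {"wx":0,"wy":0.016,"wz":0,"x":-0.0203,"y":0,"z":-0.0261,"gripper":240}
    - {"wx":0,"wy":0,"wz":0,"x":0,"y":0,"z":0,"gripper":240}

```text
t: 12.48
tcp_pos: [0.568, -0.0112, 0.1782]
orientation: [-0.002, 3.036, 0.002]
ft_force: [-3.6, 3.6, -1.5]
opening: 0.271
grasp_force: 30.0
```

Call:
carry_out:
  commands:
    - {"wx":0,"wy":0.016,"wz":0,"x":-0.0205,"y":0,"z":-0.026,"gripper":240}
    - {"wx":0,"wy":0.016,"wz":0,"x":-0.0206,"y":0,"z":-0.0259,"gripper":240}
    - {"wx":0,"wy":0.016,"wz":0,"x":-0.0207,"y":0,"z":-0.0258,"gripper":240}
    - {"wx":0,"wy":0.016,"wz":0,"x":-0.0208,"y":0,"z":-0.0257,"gripper":240}
    - {"wx":0,"wy":0.016,"wz":0,"x":-0.0209,"y":0,"z":-0.0256,"gripper":240}
    - {"wx":0,"wy":0.016,"wz":0,"x":-0.021,"y":0,"z":-0.0255,"gripper":240}
    - {"wx":0,"wy":0,"wz":0,"x":0,"y":0,"z":0,"gripper":240}
    - {"wx":0,"wy":0,"wz":0,"x":0,"y":0,"z":0,"gripper":240}

```text
t: 13.48
tcp_pos: [0.6058, -0.0117, 0.224]
orientation: [0.002, -2.948, 0.001]
ft_force: [-3.8, 0.6, 0.6]
opening: 0.27
grasp_force: 30.0
```

Run:
```python
from h import *
o=get_obs(); print({k:np.round(o[k],4) for k in('t','q','tcp_pos','orientation','ft_force','opening')})
R=Rn.from_rotvec(o['orientation']).as_matrix(); G=o['tcp_pos']-.011*R[:,2]; H=np.array([.7255,0,.088]); g=G-H
print('lid from kin',np.degrees(np.arctan2(g[2],-g[0])-np.arctan2(.0052,.187)))
for n in('top','side','wrist'):
    p,d,ci=shot(n,n+'_end'); f=load(n+'_end'); P=cloud(f,f['d'])
    x,y,z=P[...,0],P[...,1],P[...,2]
    for a,b in((-.105,-.04),(.02,.08)):
        m=(y>a)&(y<b)&(z>.115)&(z<.235)&(x>.61)&(x<.72); Q=P[m]
        # keep the lid surface: robust line fit in x-z
        if len(Q)>100:
            l=cv2.fitLine(Q[:,[0,2]].astype(np.float32),cv2.DIST_WELSCH,0,.001,.001).ravel()
            res=abs((Q[:,0]-l[2])*l[1]-(Q[:,2]-l[3])*l[0]); print(n,(a,b),len(Q),'angle',np.degrees(np.arctan2(abs(l[1]),abs(l[0]))).round(2),'inl',(res<.003).mean().round(2))
```

```text
{'t': np.float64(13.475), 'q': array([-0.0987,  0.1488,  1.6293, -0.0194,  1.5557, -1.6684]), 'tcp_pos': array([ 0.6058, -0.0117,  0.224 ]), 'orientation': array([ 1.6000e-03, -2.9484e+00,  6.0000e-04]), 'ft_force': array([-3.8479,  0.5904,  0.5716]), 'opening': np.float64(0.2696)}
lid from kin 49.72279388117836
side (0.02, 0.08) 110 angle 50.52 inl 0.78
wrist (-0.105, -0.04) 301 angle 45.56 inl 0.77
wrist (0.02, 0.08) 171 angle 51.65 inl 1.0
```

View pics/side_end.png

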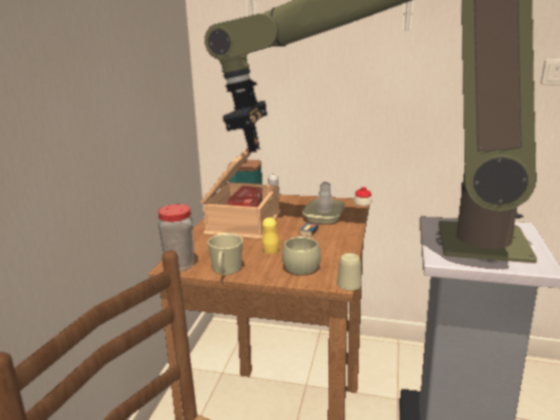

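The side view shows the lid held open at the tab near (248,155), the tea inside the chest, and the shaker standing in the dish at (325,195). The arm's position puts the lid at 49.7°. The depth fits from the pictures have few points and give 50.5°, 51.7° and a noisier 45.6°. Wrist forces are small and the arm is still, so I hand in.

```bash
python3 -c "
from plant import *
print(hand_in())"
```

```text
the job is handed in; nothing more can be done
None
```

The shaker stands upright in the middle of the dish, and I handed the job in with the arm holding the lid still at about 50° (49.7° from the arm's position).

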